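# Temperature check of the vial block with a surface probe pen

### The arm

A 6-joint arm with a two-finger parallel gripper is mounted at the origin on a cart in front of the work surface, level with it; the furniture and walls round the work are solid. World frame = base frame: x ahead of the robot, y to its left, z up, the work surface at z = 0. Lengths are in m, angles in degrees, forces in N, time in s.
With the tool pointing down it reaches from about 0.3 to 0.85 m from the base axis. Payload 4.2 kg.
Tool frame: the origin (TCP) lies between the finger pads; the fingertips stand 11 mm ahead of it and the grasp point (between the pads) lies 8 mm behind it; z points along the fingers, x is the direction in which the jaws open and shut, and the axes are right-handed (so a half turn about z gives the same grasp; the last joint's range is limited). The gripper opens to 91 mm and grips with 3 to 60 N. Pads are 32 mm wide; open, the fingers measure 118 mm over their backs; the gripper's body (76 mm by 178 mm) begins 60 mm behind the grasp point.
Start: joints at [73.281, 18.312, 89.639, -0, 72.044, -1.146], TCP at [0.154, 0.554, 0.225] pointing down, gripper open.
Joint ranges: [-177.97, 177.97], [-48.28, 115.42], [12.27, 149.76], [-77.06, 257.06], [2.81, 150.46], [-146.56, 146.56]. Speed limits (degrees/s): [147.25, 147.25, 180, 180, 180, 180].

### API

Orientations are given as a 3x3 rotation matrix whose columns are the frame's x, y, z axes.
In Python, from cell import bot gives the robot as it stands. The module is installed in compiled form; this text tells all that it offers.
- The arm moves only by the shell command python3 -m crank 'ROWS' [OPENING]. ROWS is JSON, a list of rows, each a list of 6 numbers: the shift along the tool's x, y, z in cm, then the turn, a rotation vector about the tool's x, y, z in rad. In form: [[x, y, z, rx, ry, rz], ...]. A call has 1 to 5 rows; each row shifts and turns the commanded pose from where the row before left it, along the tool's axes as they then stand; what a row does not reach is not made up. A row lasts 1/8 s, in which the tool goes at most 62.5 mm and 10.7 degrees, less where a joint would pass 70% of its speed; a pose out of reach is approached as far as the arm can. A call with a gripper value outside its range is refused whole. OPENING is the closure in counts, from 0 (fully open) to 255 (shut), set as the call begins (- or left out, the last holds). The fingers move at their own pace and stop on an object; the grip force is fixed at half the most. Time passes only in rows, so rows that do not move let the fingers close. It gives the time, the measured TCP pose, the force and the opening at its end, in the units of the state.
- bot.observe(): the state, without advancing time (a new reading comes with each control period).
- bot.grab_frame(name): name is "scene" or "top" or "wrist"; returns a dict with "frame" (400x640x3 uint8, blue, green, red), "K" (3x3 intrinsics, pixels), "T" (4x4, takes a point from camera to world coordinates). Camera axes: x right, y down, z forward; pixel columns grow to the right and rows downward; lengths in m; the calibration is good to about 2 mm. A picture is of the moment at which its call begins. There is no depth.
- bot.hand_in(): hands the job in, once; it reports no verdict.
The state is a dict: "time_s": time; "joint_positions": joint angles; "qvel": joint speeds; "effort": joint torques, N m; "position": TCP position; "eef_rot": TCP orientation; "wrist_force": force on the tool from outside, world axes, zero at the start; "wrist_torque": the same for the moment, N m; "width": opening from 0.0 (shut) to 1.0 (fully open).
Only numpy, scipy, OpenCV 4.12 (cv2) and the standard library are available. Lean on these libraries where they do the work, as an engineer would, in place of code of your own. Each camera call takes 0.05 s, during which the arm holds its last target.

### The job

The vial block is due for its temperature check: swing its lid right back until it stands open by itself, then take the probe pen out of its stand and set its tip inside the small raised ring in the middle of the block. Hold the pen square to the sloping face of the block and press lightly, so that the sprung tip is pushed about half way in. Finish while still holding the pen there like that; leave the vials, the white reagent bottle and the marker where they are.

Things in the scene. Friction and masses are not known exactly. Their poses are not given: they have to be found in the camera images.
- warmer: the vial block unit: fixed white housing, 126 x 150 mm, 130 mm high with the lid shut; its low front (lid handle, display) faces the robot within 15 degrees. Origin on the worktop; x to its back, y to its left, z up. In it an aluminium block, 88 x 120 mm, top face sloping 0.30 rad down to the front, with four 24 mm wells, 22 mm before or behind and 38 mm beside the middle; three hold vials
- spot (a point): the marked spot: centre of the block's sloping face, 82 mm above the worktop, inside a raised steel ring (26 mm outside, 18 mm inside diameter, 3 mm high); the point lies on the face, at the bottom of the ring. z is square to the face, upward (leaning 0.30 rad to the unit's front), y is level to the unit's left, x points up the slope to the back
- lid_bar (a point): middle of the lid's handle: a level round steel bar, 10 mm thick, along the unit's y, 65 mm between its end posts, 40 mm off the lid's front edge (35 mm clear for a finger); 71 mm above the worktop with the lid shut. The lid is a grey cover, 114 x 140 mm, 28 mm deep, 0.13 kg
- lid_hinge (a point): middle of the lid's hinge line at the back of the unit, 58 mm up the slope from the spot and 4 mm off the face; the hinge line is the unit's y axis, and the handle bar runs round it at 155 mm
- lid (a joint): opening angle of the lid: 0 shut, 2.0 rad fully open against its stop (then just past upright); it opens in a right-hand turn about the unit's y, handle upward; a friction hinge holds it wherever it is left (about 1 to 2 N at the handle move it). It starts shut or up to 0.3 rad ajar
- probe: probe pen, 157 mm long, 0.07 to 0.12 kg, standing tip down in its stand. Origin at the shoulder where the round black handle begins, z along the pen to the butt. The handle (21 mm thick, 23 mm near its end) reaches 95 mm above the origin; a thin clip lies on one side from 52 mm up. Below the origin: a 12 mm steel stem, 45 mm long, then the sprung tip
- probe_tip (a point): centre of the flat end face of the pen's copper tip, 12 mm diameter, 62 mm below the pen's origin when the tip is out; z runs along the pen towards the butt
- tip (a joint): how far the sprung tip is pushed into the stem: 0 out, 0.010 m fully in; the spring gives 0.4 N per mm (2 N half way)
- stand: the pen's stand: round dark foot of 80 mm diameter with an upright steel tube, 25 mm outside, 16 mm bore, whose rim is 85 mm above the worktop; the pen's stem and tip (62 mm) hang in the tube and its shoulder sits on the rim. Stands fast, some 10 to 35 cm to the left of the vial block, nearer to it or further off than the bottle. Origin: centre of the underside
- bottle: loose white reagent bottle with a blue cap, 35 x 58 x 78 mm, to the left of the block, beside the stand; origin at the centre of its underside; not to be moved
- vial_0: loose calibrator vial, brown glass with a white neck, 22 mm diameter, 45 mm long, in the front left well, 19 mm showing above the face; origin at its foot; not to be moved
- vial_1: the same in the back right well; not to be moved
- vial_2: the same in the back left well; not to be moved
- marker: marker pen, 135 mm long, 16 mm thick, lying on the worktop behind the stand and the bottle; not to be moved
Mind the look-alikes: they are no part of the job. Several things have the shape of the stand; the one meant has the colours described above.

How it is judged (in metres and radians):
On the way, in this order (a step that is already met when the one before it is completed fails the run):
1. the lid is swung back (more than 1.6 rad) (value of joint lid above 1.6 rad), for 0.3 s.
2. the pen is drawn out of its stand by the gripper (distance between probe_tip and stand above 0.1 m and contact force between probe and stand below 0.05 N and contact force between probe and the fingers above 1 N), for 0.2 s.
At the end, for the whole second after the job is handed in: Lid open over 1.5 rad; the pen, held by the gripper alone and still, has its tip on the block's face inside the ring (within 4.5 mm of the centre, not on the ring), square to the face within 0.14 rad, the sprung tip pushed in 2.5 to 7.5 mm, contact force 0.5 to 4 N (value of joint lid above 1.5 rad and distance between probe_tip and spot below 0.0045 m and z of probe_tip in the frame of spot below 0.0018 m and angle between the z axis of probe_tip and the z axis of spot, either way round below 0.14 rad and value of joint tip between 0.0025 and 0.0075 m and contact force between probe and warmer between 0.5 and 4 N and contact force between probe and the fingers above 1 N and contact force between probe and stand below 0.05 N and linear speed of probe below 0.01 m/s); the arm keeps its last pose, push and grip.
It fails at once if a vial is moved (distance of any of vial_0, vial_1, vial_2 from where it was at the start of the episode above 0.01 m).
It fails at once if the reagent bottle or the marker is moved (distance of any of bottle, marker from where it was at the start of the episode above 0.02 m).
It fails at once if the pen is pressed hard on the unit (over 12 N) (contact force between probe and warmer above 12 N).
It also fails if it takes over 58 s, if anything falls off the work surface, if the arm or the gripper's body presses on something with over 40 N, if the wrist force passes 120 N, or if a joint passes its speed limit or range.

## Working session

There is one attempt and no reset: what is moved stays moved. The work goes in short steps, Python scripts to look and compute and a shell command to move; the robot and the scene stay as the last step left them, time stands still between calls to the robot, and variables do not carry over. Pictures are saved under pics/ and viewed, and the job is handed in when it is done.

```bash
mkdir -p pics; cat > h.py <<'E'
import numpy as np,cv2
from cell import bot
def snap(n,f):
    d=bot.grab_frame(n); cv2.imwrite('pics/'+f+'.png',d['frame']); np.savez('pics/'+f+'.npz',K=d['K'],T=d['T'],frame=d['frame']); return d
def ray(d,px):
    K,T=d['K'],d['T']; v=T[:3,:3]@np.linalg.inv(K)@np.array([px[0],px[1],1.0]); return T[:3,3],v/np.linalg.norm(v)
def onz(d,px,z):
    o,v=ray(d,px); return o+v*(z-o[2])/v[2]
def tri(d1,p1,d2,p2):
    A=np.zeros((3,3));b=np.zeros(3)
    R=[ray(d1,p1),ray(d2,p2)]
    for o,v in R:
        P=np.eye(3)-np.outer(v,v);A+=P;b+=P@o
    x=np.linalg.solve(A,b); return x,[np.linalg.norm((np.eye(3)-np.outer(v,v))@(x-o)) for o,v in R]
def proj(d,p):
    T=np.linalg.inv(d['T']); q=d['K']@(T[:3,:3]@np.array(p)+T[:3,3]); return q[:2]/q[2]
def load(f): return dict(np.load('pics/'+f+'.npz'))
E
python3 - <<'E'
from h import *
np.set_printoptions(precision=4,suppress=True)
for n in ['scene','top','wrist']:
    d=snap(n,n+'0'); print(n,d['K'][0,0],d['T'])
print(bot.observe())
E
```

```text
scene 514.6826149345943 [[ 0.5856 -0.3647  0.7239 -0.5149]
 [-0.8106 -0.2632  0.5232 -0.6139]
 [-0.0002 -0.8932 -0.4497  0.7168]
 [ 0.      0.      0.      1.    ]]
top 482.40128865978875 [[ 0.1237 -0.9703  0.2077  0.2701]
 [-0.9923 -0.1217  0.0223  0.0954]
 [ 0.0037 -0.2088 -0.9779  1.2711]
 [ 0.      0.      0.      1.    ]]
wrist 332.33678407140513 [[ 0.2671  0.9228  0.2776  0.0751]
 [ 0.9637 -0.2555 -0.0779  0.5756]
 [-0.001   0.2883 -0.9575  0.3843]
 [ 0.      0.      0.      1.    ]]
{'time_s': 0.15, 'joint_positions': array([73.2838, 18.3426, 89.6867,  0.0014, 72.0415, -1.1463]), 'qvel': array([-0.0003, -0.1254, -0.2282,  0.0761, -0.021 ,  0.1362]), 'effort': array([  0.0007, -41.2773, -23.2157,   0.0729,   0.0434,  -0.0001]), 'position': array([0.1542, 0.5536, 0.2243]), 'eef_rot': array([[ 0.2684,  0.9633, -0.0004],
       [ 0.9633, -0.2684, -0.0012],
       [-0.0012, -0.    , -1.    ]]), 'wrist_force': array([ 0.3916,  0.2864, -0.0919]), 'wrist_torque': array([ 0.0593, -0.0519, -0.0469]), 'width': 0.9981028016321547}
```

View pics/scene0.png

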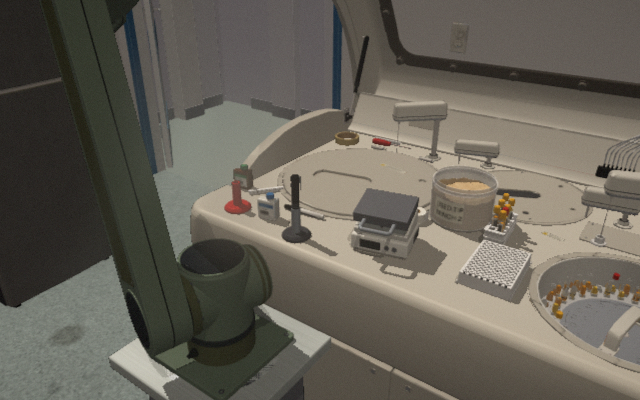

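View pics/top0.png

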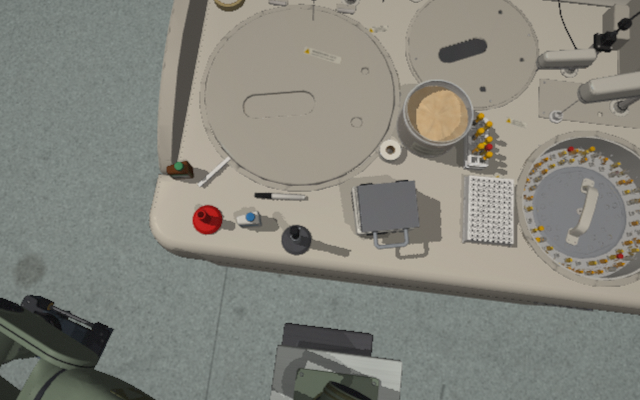

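View pics/wrist0.png

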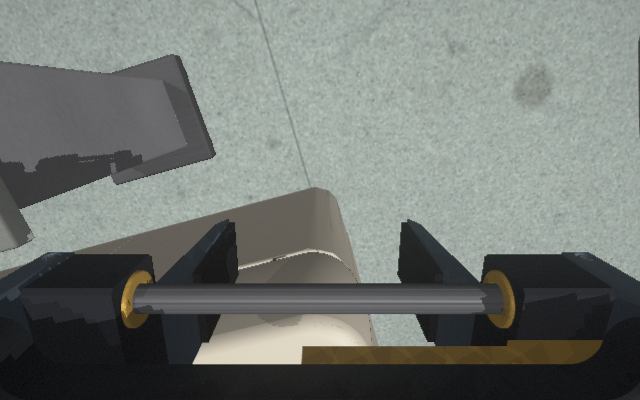

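Candidates for the stand with the pen: the dark foot with the black pen (scene 296,236; top 296,238), the red lookalike (scene 237,207; top 207,219), and the dark-green box (top 178,169), which isn't stand-shaped. By colour, I choose the dark one. The unit with the grey lid is at top (387,210). Next I'll check this choice in close crops.

```bash
python3 - <<'E'
from h import *
s=load('scene0')['frame'];t=load('top0')['frame']
a=cv2.resize(s[165:265,220:440],None,fx=3.6,fy=3.6,interpolation=cv2.INTER_CUBIC)
b=cv2.resize(t[170:260,230:430],None,fx=4,fy=4,interpolation=cv2.INTER_CUBIC)
cv2.imwrite('pics/c1.png',a);cv2.imwrite('pics/c2.png',b)
E
```

```text
(no output)
```

View pics/c1.png

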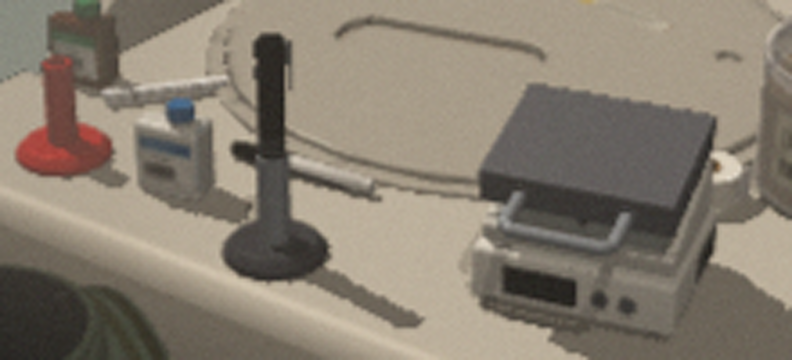

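View pics/c2.png

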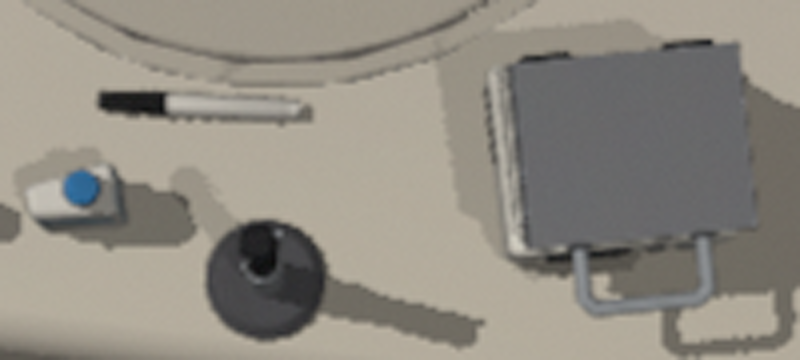

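```bash
python3 - <<'E'
from h import *
np.set_printoptions(precision=4,suppress=True)
s=load('scene0');t=load('top0')
S=lambda x,y:(220+x/3.6-.4,165+y/3.6-.4); T=lambda x,y:(230+x/4-.4,170+y/4-.4)
for n,a,b in [('barL',(505,226),(588,303)),('barR',(612,246),(706,296)),('lidFL',(483,177),(525,250)),('lidBL',(530,86),(512,62)),('lidBR',(714,120),(740,43)),('lidFR',(664,222),(757,228)),
  ('butt',(270,38),(257,237)),]:
    print(n,tri(s,S(*a),t,T(*b)))
fr=t['frame'];h=cv2.cvtColor(fr,cv2.COLOR_BGR2GRAY)
m=((h<90)*255).astype('uint8'); m2=np.zeros_like(m); m2[215:260,270:320]=m[215:260,270:320]
m2=cv2.morphologyEx(m2,cv2.MORPH_OPEN,np.ones((3,3)))
c=max(cv2.findContours(m2,0,1)[0],key=cv2.contourArea);e=cv2.fitEllipse(c);print(e,onz(t,e[0],.01))
e2=T(266,280);print(onz(t,e2,.008), [onz(t,T(x,y),.006) for x,y in [(207,280),(326,280),(266,220),(266,339)]])
print(onz(s,S(275,249),.008),[onz(s,S(x,y),.006) for x,y in [(222,250),(328,250)]])
print('bottle',onz(t,T(75,195),.04),'marker',onz(t,T(100,100),.008),onz(t,T(310,110),.008))
E
```

```text
barL (array([ 0.4191, -0.0555,  0.0904]), [np.float64(0.00043718898658139126), np.float64(0.0004371889865813613)])
barR (array([ 0.433 , -0.1278,  0.0928]), [np.float64(0.002029176618107471), np.float64(0.002029176618107344)])
lidFL (array([ 0.4472, -0.0155,  0.1023]), [np.float64(0.0038877962204847886), np.float64(0.0038877962204847236)])
lidBL (array([0.5558, 0.0091, 0.1237]), [np.float64(0.00015649230476876434), np.float64(0.00015649230476874295)])
lidBR (array([ 0.5842, -0.1273,  0.1245]), [np.float64(0.0009043924389309429), np.float64(0.0009043924389309185)])
lidFR (array([ 0.4744, -0.1496,  0.1003]), [np.float64(0.0031883041875021135), np.float64(0.003188304187502073)])
butt (array([0.4226, 0.1471, 0.1748]), [np.float64(0.00043568124713515624), np.float64(0.0004356812471352331)])
((296.2208251953125, 239.66844177246094), (28.25315284729004, 29.252578735351562), 108.82051086425781) [0.4176 0.1453 0.01  ]
[0.418  0.1457 0.008 ] [array([0.4134, 0.1843, 0.006 ]), array([0.4231, 0.1067, 0.006 ]), array([0.4578, 0.151 , 0.006 ]), array([0.3799, 0.1408, 0.006 ])]
[0.4126 0.1387 0.008 ] [array([0.3909, 0.1721, 0.006 ]), array([0.4373, 0.1078, 0.006 ])]
bottle [0.4536 0.274  0.04  ] marker [0.5241 0.2717 0.008 ] [0.5348 0.1313 0.008 ]
```

```bash
cat >> h.py <<'E'
from scipy.spatial.transform import Rotation as Ro
def plan(p,R):
    s=bot.observe(); R0=s['eef_rot']; d=R0.T@(np.array(p)-s['position'])*100; w=Ro.from_matrix(R0.T@R).as_rotvec()
    n=max(np.linalg.norm(d)/6.2,np.linalg.norm(w)/.18)
    print('d_cm',d.round(2),'rv',w.round(3),'rows',round(n,2)); return d,w
def down(a): # tool down, x at angle a (rad) in plan
    x=np.array([np.cos(a),np.sin(a),0]);z=np.array([0,0,-1.]);return np.c_[x,np.cross(z,x),z]
E
python3 -m crank '[[0,0,-1.5,0,0,0.18],[0,0,-1.5,0,0,0.18],[0,0,-1.5,0,0,0.18],[0,0,-1.5,0,0,0.18],[0,0,-1.5,0,0,0.18]]' 160
python3 -m crank '[[0,0,0,0,0,0.18],[0,0,0,0,0,0.018],[0,0,0,0,0,0]]'
python3 - <<'E'
from h import *
plan([.426,-.092,.30],down(.203)); print(bot.observe()['joint_positions'])
E
```

```text
time_s: 0.78
position: [0.1543, 0.5537, 0.3001]
eef_rot: [[0.924, 0.383, -0.0], [0.383, -0.924, -0.001], [-0.0, 0.001, -1.0]]
wrist_force: [0.2, 0.4, 0.4]
width: 0.484
time_s: 1.15
position: [0.1543, 0.5537, 0.2995]
eef_rot: [[0.979, 0.202, -0.0], [0.202, -0.979, -0.001], [-0.0, 0.001, -1.0]]
wrist_force: [0.4, 0.0, 0.5]
width: 0.371
d_cm [13.58 68.72  0.  ] rv [0.001 0.    0.   ] rows 11.3
[7.32798896e+01 1.62656858e+01 8.19048641e+01 2.98829179e-04
 8.18786812e+01 6.16340069e+01]
```

```bash

python3 -m crank '[[1,5,0,0,0,0],[1,5,0,0,0,0],[1,5,0,0,0,0],[1,5,0,0,0,0],[1,5,0,0,0,0]]' >/dev/null
python3 -m crank '[[1,5,0,0,0,0],[1,5,0,0,0,0],[1,5,0,0,0,0],[1,5,0,0,0,0],[1,5,0,0,0,0]]' 
python3 -m crank '[[1,5,0,0,0,0],[1,5,0,0,0,0],[1,5,0,0,0,0],[0.6,3.7,0,0,0,0],[0,0,0,0,0,0]]' 
python3 - <<'E'
from h import *
plan([.426,-.092,.30],down(.203)); snap('wrist','w1');snap('top','t1'); print(bot.observe()['joint_positions'])
E
```

```text
time_s: 2.4
position: [0.3524, 0.0823, 0.3]
eef_rot: [[0.979, 0.202, 0.001], [0.202, -0.979, 0.0], [0.001, -0.0, -1.0]]
wrist_force: [2.0, 1.3, -0.4]
width: 0.374
time_s: 3.02
position: [0.4253, -0.094, 0.2994]
eef_rot: [[0.98, 0.198, -0.001], [0.198, -0.98, 0.0], [-0.001, -0.0, -1.0]]
wrist_force: [0.3, -0.1, -0.0]
width: 0.37
d_cm [ 0.11 -0.18 -0.06] rv [-0.     0.001 -0.004] rows 0.04
[-1.37645943e+01  2.97228493e+00  9.84187684e+01  3.86068365e-02
  7.86786631e+01 -2.53026605e+01]
```

View pics/w1.png

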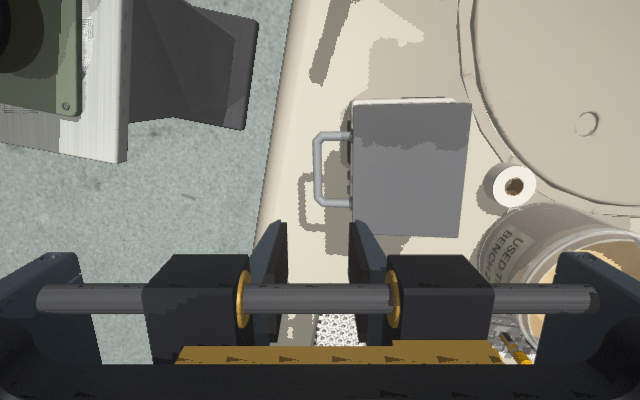

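Wrist view: the handle bar runs from about (318,136) to (319,203), and the lid spans (352,100)–(470,237). I'll use this for a position check.

```bash
python3 - <<'E'
from h import *
np.set_printoptions(precision=4,suppress=True)
w=load('w1');s=load('scene0')
S=lambda x,y:(220+x/3.6-.4,165+y/3.6-.4)
print(onz(w,(318,135),.0916),onz(w,(319.5,203),.0916),onz(w,(318.7,169),.0916))
print(tri(s,S(505,226),w,(318,136)),tri(s,S(612,246),w,(319,203)))
plan([.426,-.092,.1],down(.203))
E
```

```text
[ 0.417  -0.053   0.0916] [ 0.4343 -0.1293  0.0916] [ 0.4253 -0.09    0.0916]
(array([ 0.4179, -0.0552,  0.0908]), [np.float64(0.0012647531631889298), np.float64(0.0012647531631890274)]) (array([ 0.4338, -0.1292,  0.0932]), [np.float64(0.00035838776914043715), np.float64(0.00035838776914047185)])
d_cm [ 0.17  0.06 19.96] rv [-0.001  0.001 -0.002] rows 3.22
```

```bash

python3 -m crank '[[0.1,0,5,0,0,0],[0,0,5,0,0,0],[0,0,5,0,0,0],[0,0,3,0,0,0],[0,0,0,0,0,0]]' 
python3 -c "
from h import *
snap('wrist','w2')"
```

```text
time_s: 3.75
position: [0.4238, -0.0904, 0.1185]
eef_rot: [[0.979, 0.202, -0.005], [0.202, -0.979, 0.002], [-0.005, -0.003, -1.0]]
wrist_force: [0.2, -0.3, 0.6]
width: 0.371
```

View pics/w2.png

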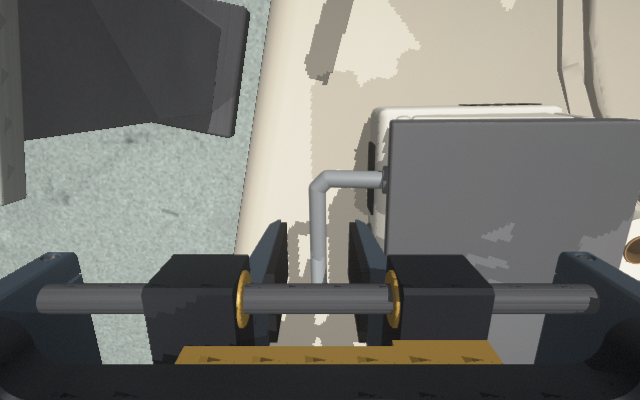

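The bar lies between the fingers at px (318,250), and the back finger is over the gap. Next I'll lower and grip.

```bash

python3 -m crank '[[0.1,0,1.7,0,0,0],[0,0,1.7,0,0,0],[0,0,0,0,0,0]]' 
python3 -m crank '[[0,0,0,0,0,0],[0,0,0,0,0,0],[0,0,0,0,0,0],[0,0,0,0,0,0]]' 255
python3 -c "
from h import *
snap('wrist','w3')"
```

```text
time_s: 4.18
position: [0.4272, -0.0914, 0.0869]
eef_rot: [[0.98, 0.201, 0.001], [0.201, -0.98, -0.0], [0.001, 0.0, -1.0]]
wrist_force: [-0.9, 0.2, -0.2]
width: 0.371
time_s: 4.68
position: [0.4243, -0.0923, 0.0857]
eef_rot: [[0.979, 0.202, -0.005], [0.202, -0.979, -0.001], [-0.005, 0.0, -1.0]]
wrist_force: [-4.3, -4.4, -0.2]
width: 0.102
```

View pics/w3.png

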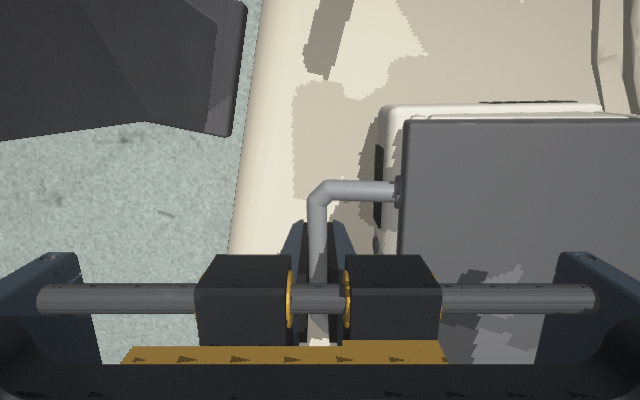

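```bash
python3 -c "
import numpy as np
f=np.linspace(-.07,1.70,13)
x=15.5*(np.cos(f[0])-np.cos(f));z=-15.5*(np.sin(f)-np.sin(f[0]))
print(np.c_[f[1:],np.diff(x),np.diff(z)].round(2))"
```

```text
[[ 0.08  0.01 -2.28]
 [ 0.22  0.34 -2.26]
 [ 0.37  0.67 -2.18]
 [ 0.52  0.99 -2.06]
 [ 0.67  1.28 -1.89]
 [ 0.82  1.54 -1.68]
 [ 0.96  1.77 -1.44]
 [ 1.11  1.97 -1.16]
 [ 1.26  2.12 -0.86]
 [ 1.4   2.22 -0.54]
 [ 1.55  2.27 -0.21]
 [ 1.7   2.28  0.13]]
```

```bash

python3 -m crank '[[0,0,-2.3,0,0,0],[0.35,0,-2.25,0,0,0],[0.65,0,-2.2,0,0,0],[1,0,-2.05,0,0,0],[0,0,0,0,0,0]]' 
python3 -c "
from h import *
snap('wrist','w4')"
```

```text
time_s: 5.35
position: [0.4425, -0.0883, 0.1749]
eef_rot: [[0.979, 0.202, -0.009], [0.202, -0.979, -0.002], [-0.009, 0.0, -1.0]]
wrist_force: [-10.1, -3.1, 6.4]
width: 0.103
```

View pics/w4.png

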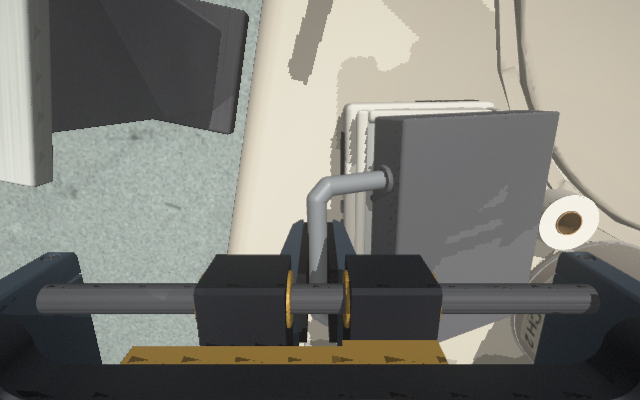

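```bash

python3 -m crank '[[1.1,0,-1.9,0,0,0],[1.5,0,-1.75,0,0,0],[1.75,0,-1.5,0,0,0],[1.95,0,-1.2,0,0,0],[0,0,0,0,0,0]]' 
python3 -m crank '[[2.1,0,-0.9,0,0,0],[2.2,0,-0.6,0,0,0],[2.3,0,-0.2,0,0,0],[2.3,0,0.1,0,0,0],[0,0,0,0,0,0]]' 
python3 -c "
from h import *
snap('wrist','w5');snap('scene','s5')"
```

```text
time_s: 6.02
position: [0.508, -0.0741, 0.2399]
eef_rot: [[0.98, 0.201, 0.0], [0.201, -0.98, 0.001], [0.0, -0.001, -1.0]]
wrist_force: [-4.1, 3.2, 10.2]
width: 0.102
time_s: 6.65
position: [0.5967, -0.0552, 0.2539]
eef_rot: [[0.979, 0.202, 0.002], [0.202, -0.979, 0.004], [0.002, -0.003, -1.0]]
wrist_force: [0.1, 5.6, 2.4]
width: 0.103
```

View pics/w5.png

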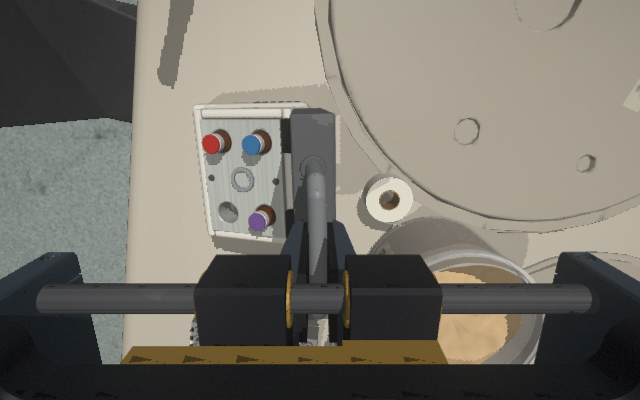

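View pics/s5.png

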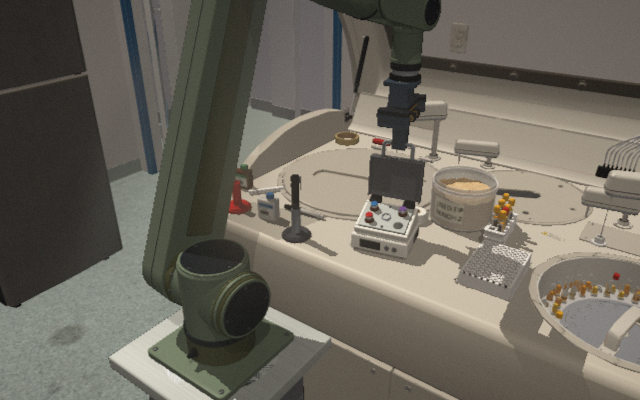

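```bash

python3 -m crank '[[0,0,0,0,0,0],[0,0,0,0,0,0],[0,0,0,0,0,0],[0,0,0,0,0,0]]' 140
python3 -m crank '[[0,0,-3,0,0,0],[0,0,-5,0,0,0],[-3,0,0,0,0,0],[-5,0,0,0,0,0],[-5,0,0,0,0,0]]' 0 
python3 -m crank '[[-5,0,0,0,0,0],[0,0,0,0,0,0]]' 
python3 -c "
from h import *
snap('wrist','w6');snap('scene','s6')"
```

```text
time_s: 7.25
position: [0.5952, -0.0577, 0.2534]
eef_rot: [[0.98, 0.199, -0.0], [0.199, -0.98, -0.0], [-0.0, 0.0, -1.0]]
wrist_force: [0.5, -0.2, -0.1]
width: 0.45
time_s: 7.88
position: [0.4666, -0.0837, 0.3333]
eef_rot: [[0.98, 0.2, -0.0], [0.2, -0.98, -0.0], [-0.0, 0.0, -1.0]]
wrist_force: [-0.2, -0.4, 1.0]
width: 0.967
time_s: 8.12
position: [0.4162, -0.0936, 0.3342]
eef_rot: [[0.98, 0.198, 0.001], [0.198, -0.98, -0.001], [0.001, 0.001, -1.0]]
wrist_force: [0.6, 0.3, 0.0]
width: 0.999
```

View pics/w6.png

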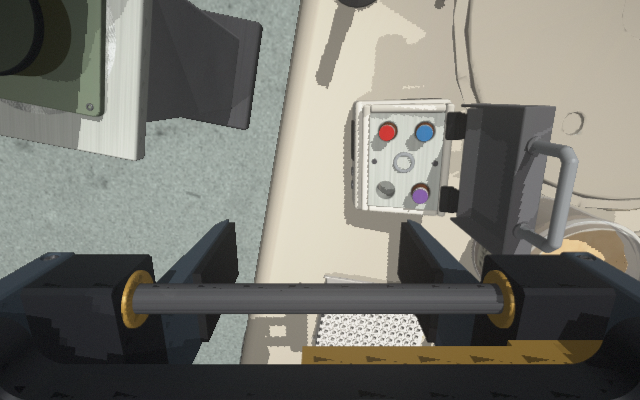

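View pics/s6.png

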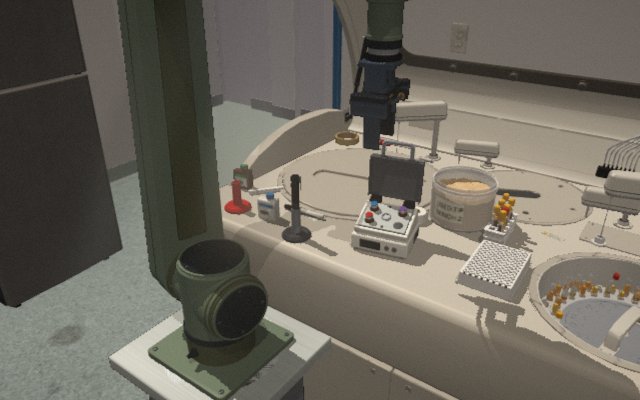

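```bash
python3 - <<'E'
from h import *
w=load('w6')['frame'];s=load('scene0')
s=load('s6')['frame']
a=cv2.resize(w[95:220,345:465],None,fx=4.5,fy=4.5,interpolation=cv2.INTER_CUBIC)
b=cv2.resize(s[185:265,340:440],None,fx=7,fy=7,interpolation=cv2.INTER_CUBIC)
cv2.imwrite('pics/c3.png',a);cv2.imwrite('pics/c4.png',b)
E
```

```text
(no output)
```

View pics/c3.png

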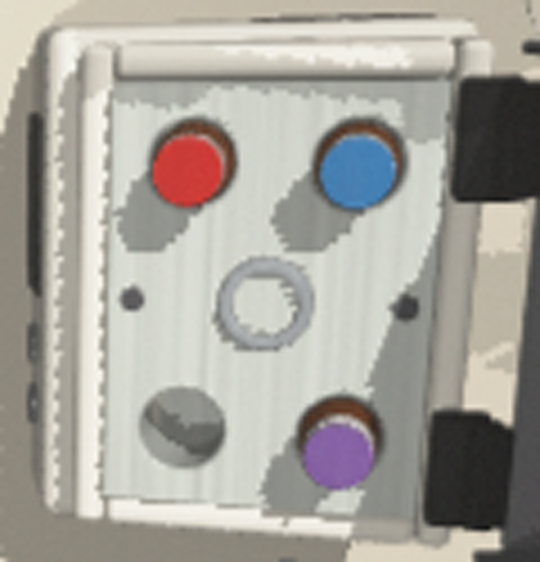

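View pics/c4.png

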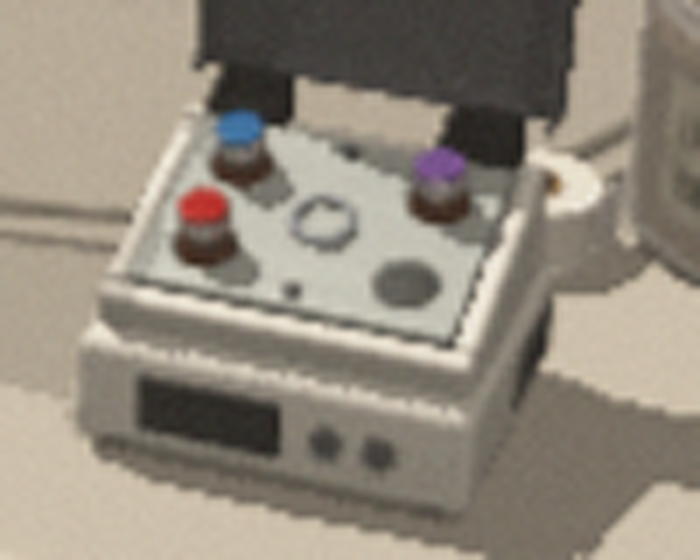

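```bash
python3 - <<'E'
from h import *
np.set_printoptions(precision=4,suppress=True)
w=load('w6');s=load('s6')
W=lambda x,y:(345+x/4.5-.4,95+y/4.5-.4); S=lambda x,y:(340+x/7-.4,185+y/7-.4)
r=onz(w,W(265,303),.0845);print('ring wrist',r,'scene',onz(s,S(323,221),.0845),tri(w,W(265,303),s,S(323,221)))
f,_=tri(w,W(132,299),s,S(292,291));b,_=tri(w,W(406,307),s,S(352,153));print(f,b,'mid',(f+b)/2,np.arctan2((b-f)[1],(b-f)[0]))
# vial caps, z of cap top: spot z + (+-22 along slope)+19 along normal? vertical z
v={}
for n,a,c,dx in [('red',(188,170),(203,205),-22),('blue',(358,172),(240,126),22),('pur',(338,455),(441,165),22)]:
    v[n]=tri(w,W(*a),s,S(*c))[0]; print(n,v[n])
d=v['blue']-v['pur'];print('yaw',np.arctan2(-d[0],d[1])); d=v['blue']-v['red'];print(np.arctan2(d[1],d[0]))
E
```

```text
ring wrist [ 0.5206 -0.0687  0.0845] scene [ 0.5153 -0.0737  0.0845] (array([ 0.5222, -0.0696,  0.08  ]), [np.float64(0.0004499819047584423), np.float64(0.0004499819047582699)])
[ 0.4875 -0.0774  0.0693] [ 0.5572 -0.0616  0.0908] mid [ 0.5223 -0.0695  0.08  ] 0.2231954788829164
red [ 0.4891 -0.0377  0.0911]
blue [ 0.5295 -0.0287  0.1038]
pur [ 0.5466 -0.1033  0.1031]
yaw 0.2253369675725915
0.21897957776440322
```

```bash

python3 -m crank '[[0,-5,0,0,0,0],[0,-5,0,0,0,0],[0,-5,0,0,0,0],[0,0,0,0,0,0]]' 
python3 - <<'E'
from h import *
d=snap('wrist','w7'); p=proj(d,(.42,.146,.18)).astype(int); print(p)
x,y=np.clip(p-70,0,500); c=d['frame'][max(y,0):y+150,max(0,x):x+160]; print(x,y)
cv2.imwrite('pics/c7.png',cv2.resize(c,None,fx=4,fy=4,interpolation=cv2.INTER_CUBIC))
E
```

```text
time_s: 8.72
position: [0.3896, 0.0566, 0.3333]
eef_rot: [[0.979, 0.206, -0.0], [0.206, -0.979, 0.001], [0.0, -0.001, -1.0]]
wrist_force: [1.4, -0.6, -0.3]
width: 0.999
[371  97]
301 27
```

View pics/w7.png

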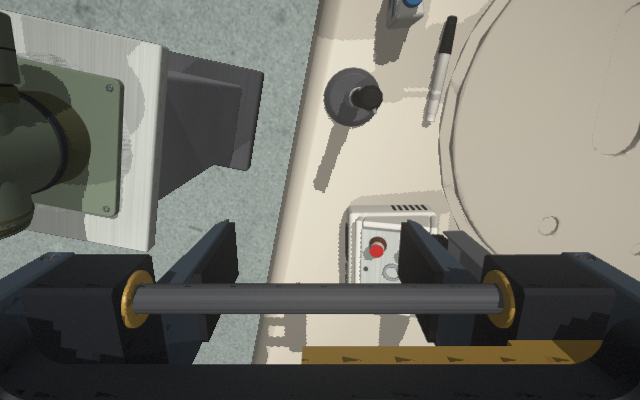

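View pics/c7.png

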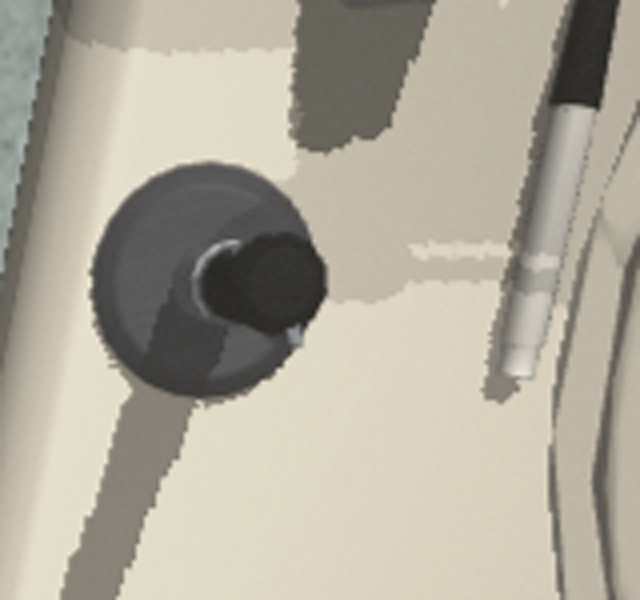

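```bash
python3 - <<'E'
from h import *
np.set_printoptions(precision=4,suppress=True)
w=load('w7');C=lambda x,y:(301+x/4-.4,27+y/4-.4)
p=onz(w,C(285,282),.180);print(p, 'foot',onz(w,C(208,280),.008), tri(w,C(285,282),load('scene0'),(294.6,175.2)))
plan([.4205,.1465,.26],down(np.radians(30)))
E
```

```text
[0.4205 0.1466 0.18  ] foot [0.4203 0.1473 0.008 ] (array([0.4216, 0.1464, 0.1752]), [np.float64(0.0005443831589306075), np.float64(0.0005443831589306343)])
d_cm [ 4.86 -8.33  7.33] rv [ 0.    -0.    -0.318] rows 1.95
```

```bash

python3 -m crank '[[2.4,-4.2,2,0,0,0],[2.45,-4.15,2.3,0,0,0],[0,0,3,0,0,-0.16],[0,0,0,0,0,-0.16],[0,0,0,0,0,0]]' 
python3 - <<'E'
from h import *
snap('wrist','w8'); plan([.4205,.1465,.132],down(np.radians(30)))
E
```

```text
time_s: 9.4
position: [0.4209, 0.1445, 0.2599]
eef_rot: [[0.869, 0.495, -0.001], [0.495, -0.869, -0.001], [-0.001, 0.0, -1.0]]
wrist_force: [-0.4, 0.1, 0.7]
width: 0.997
d_cm [ 0.05 -0.19 12.83] rv [ 0.    -0.    -0.007] rows 2.07
```

View pics/w8.png

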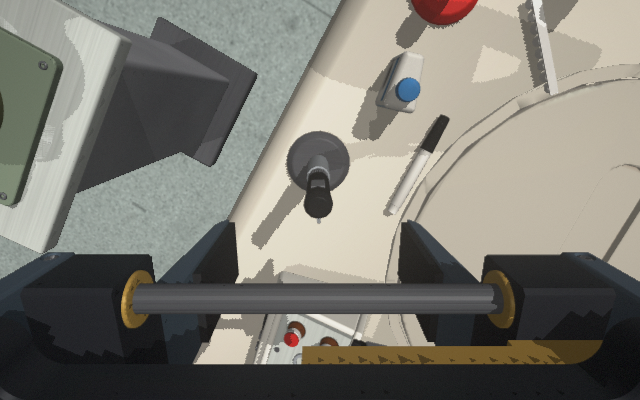

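The pen's butt is at (319,200), centred between the fingers, and its clip at (319,220) lies square to the jaw direction. I'll lower and grip.

```bash

python3 -m crank '[[0,-0.1,4,0,0,0],[0,-0.1,4,0,0,0],[0,0,3,0,0,0],[0,0,1.8,0,0,0],[0,0,0,0,0,0]]' 
python3 -m crank '[[0,0,0,0,0,0],[0,0,0,0,0,0],[0,0,0,0,0,0],[0,0,0,0,0,0],[0,0,0,0,0,0]]' 255
python3 -m crank '[[0,0,0,0,0,0],[0,0,0,0,0,0]]'
python3 - <<'E'
from h import *
snap('wrist','w9')
E
```

```text
time_s: 10.07
position: [0.4188, 0.1463, 0.1317]
eef_rot: [[0.869, 0.495, -0.002], [0.495, -0.869, -0.001], [-0.002, -0.0, -1.0]]
wrist_force: [0.3, 0.5, 1.0]
width: 0.999
time_s: 10.7
position: [0.4188, 0.147, 0.1326]
eef_rot: [[0.867, 0.498, 0.0], [0.498, -0.867, 0.0], [0.0, -0.0, -1.0]]
wrist_force: [-0.3, 0.3, 0.9]
width: 0.479
time_s: 10.95
position: [0.4188, 0.1469, 0.1324]
eef_rot: [[0.867, 0.498, -0.0], [0.498, -0.867, 0.0], [0.0, -0.0, -1.0]]
wrist_force: [-0.3, -0.6, 0.3]
width: 0.262
```

View pics/w9.png

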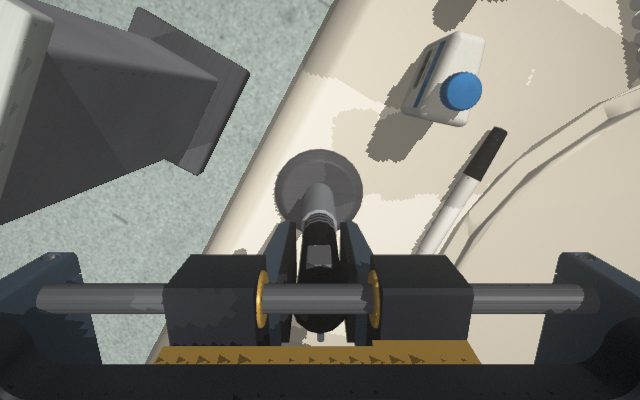

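```bash

python3 -m crank '[[0,0,0,0,0,0],[0,0,0,0,0,0]]'
python3 -m crank '[[0,0,-1,0,0,0],[0,0,-4,0,0,0],[0,0,-5,0,0,0],[0,0,-5,0,0,0],[0,0,0,0,0,0]]' 
python3 - <<'E'
from h import *
snap('wrist','w10');snap('scene','s10')
E
```

```text
time_s: 11.25
position: [0.4188, 0.1469, 0.1324]
eef_rot: [[0.867, 0.498, -0.0], [0.498, -0.867, 0.0], [0.0, -0.0, -1.0]]
wrist_force: [0.4, -0.3, -0.1]
width: 0.228
time_s: 11.88
position: [0.4208, 0.1475, 0.2869]
eef_rot: [[0.867, 0.498, 0.009], [0.498, -0.867, 0.003], [0.009, 0.002, -1.0]]
wrist_force: [-0.6, 0.6, -1.6]
width: 0.228
```

View pics/w10.png

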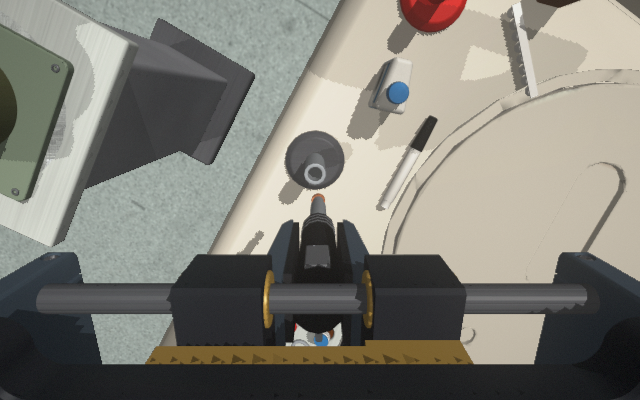

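View pics/s10.png

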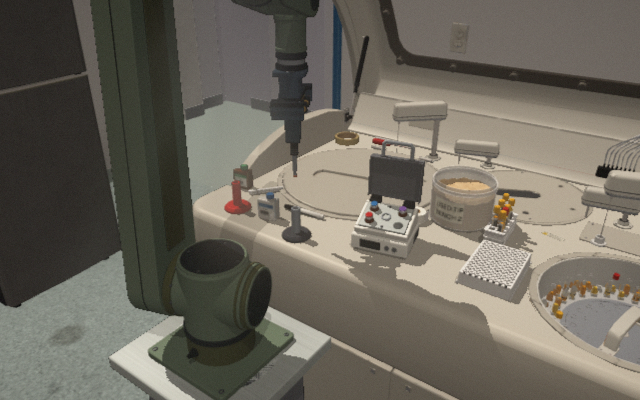

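```bash
python3 - <<'E'
from h import *
np.set_printoptions(precision=4,suppress=True)
w=load('w10');o=bot.observe();R=o['eef_rot'];p=o['position']
for z in (.095,.1094): print(proj(w,p+R@[0,0,z]))
Ri=R.T@w['T'][:3,:3]; print('cam in tool',R.T@(w['T'][:3,3]-p)); print(Ri)
cv2.imwrite('pics/c10.png',cv2.resize(w['frame'][180:260,270:370],None,fx=7,fy=7,interpolation=cv2.INTER_CUBIC))
E
```

```text
[313.6619 200.4146]
[313.689 195.378]
cam in tool [ 0.0006 -0.0818 -0.1644]
[[ 1.     -0.0014  0.0098]
 [-0.0015  0.9571  0.2898]
 [-0.0098 -0.2898  0.957 ]]
```

View pics/c10.png

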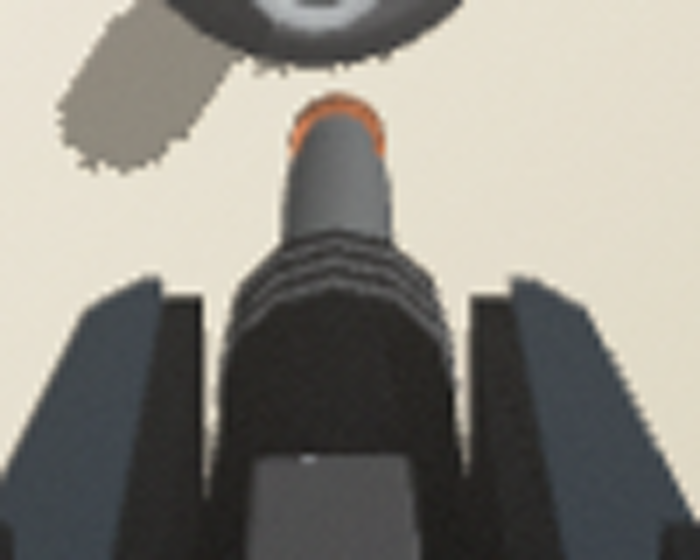

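```bash

python3 -m crank '[[0,0,0,0,0,0],[0,0,0,0,0,0]]'
python3 - <<'E'
from h import *
np.set_printoptions(precision=4,suppress=True)
o=bot.observe();w=snap('wrist','w11');o2=bot.observe()
for o in (o,o2):
    R=o['eef_rot'];p=o['position']; print(p,R[:,2])
    print(proj(w,p+R@[0,0,.1094]),proj(w,p+R@[0,0.006,.1094]),proj(w,p+R@[0,-0.006,.1094]),'cam in tool',R.T@(w['T'][:3,3]-p)); 
    print((R.T@w['T'][:3,:3]))
h=cv2.cvtColor(w['frame'],cv2.COLOR_BGR2HSV);m=cv2.inRange(h,(3,90,80),(18,255,255));m[:180]=0;m[215:]=0;m[:,:300]=0;m[:,340:]=0
ys,xs=np.nonzero(m);print(xs.min(),xs.max(),ys.min(),ys.max())
E
```

```text
time_s: 12.22
position: [0.4182, 0.1467, 0.2811]
eef_rot: [[0.867, 0.498, -0.003], [0.498, -0.867, -0.001], [-0.003, -0.001, -1.0]]
wrist_force: [-0.5, 1.0, -0.8]
width: 0.222
[0.4182 0.1467 0.2811] [-0.0028 -0.0008 -1.    ]
[317.855  197.6635] [317.8438 204.3947] [317.8664 190.8493] cam in tool [-0.0004 -0.0819 -0.1601]
[[ 1.      0.0012  0.0008]
 [-0.0014  0.9576  0.288 ]
 [-0.0004 -0.288   0.9576]]
[0.4183 0.1467 0.2813] [-0.0023 -0.0007 -1.    ]
[318.0722 197.8235] [318.0595 204.5583] [318.0849 191.0056] cam in tool [-0.0005 -0.082  -0.1599]
[[ 1.      0.0014  0.0003]
 [-0.0014  0.9577  0.2878]
 [ 0.0001 -0.2878  0.9577]]
312 324 194 201
```

```bash
cat >> h.py <<'E'
YAW=.222
Xu=np.array([np.cos(YAW),np.sin(YAW),0]);Yu=np.array([-np.sin(YAW),np.cos(YAW),0]);Z=np.array([0,0,1.])
N=-np.sin(.3)*Xu+np.cos(.3)*Z; RT=np.c_[Yu,np.cross(-N,Yu),-N]
TIP=np.array([0,.0027,.1094]); SPOT=np.array([.521,-.069,.082])
E
python3 - <<'E'
from h import *
d,w=plan(SPOT+.05*N-RT@TIP,RT); print(w/8, SPOT+.05*N-RT@TIP, bot.observe()['joint_positions'].round(1))
E
```

```text
d_cm [-6.57 22.36  4.79] rv [-0.26   0.192 -1.262] rows 7.24
[-0.0325358   0.02404767 -0.15769038] [ 0.472534   -0.07993976  0.23348273] [ 17.8   4.4  99.5   0.   76.3 -12. ]
```

```bash

python3 -m crank '[[0,0,0,-0.0325,0.024,-0.1575],[0,0,0,-0.0325,0.024,-0.1575],[0,0,0,-0.0325,0.024,-0.1575],[0,0,0,-0.0325,0.024,-0.1575],[0,0,0,0,0,0]]' >/dev/null
python3 -m crank '[[0,0,0,-0.0325,0.024,-0.1575],[0,0,0,-0.0325,0.024,-0.1575],[0,0,0,-0.0325,0.024,-0.1575],[0,0,0,-0.0325,0.024,-0.1575],[0,0,0,0,0,0]]' 
python3 - <<'E'
from h import *
plan(SPOT+.05*N-RT@TIP,RT);print(bot.observe()['joint_positions'].round(1))
E
```

```text
time_s: 13.52
position: [0.4184, 0.1465, 0.2821]
eef_rot: [[-0.214, 0.933, 0.289], [0.977, 0.204, 0.065], [0.001, 0.296, -0.955]]
wrist_force: [0.8, -0.2, -0.9]
width: 0.229
d_cm [-23.28  -1.01   4.74] rv [ 0.     0.    -0.006] rows 3.84
[ 19.2  -4.5 110.3  -2.3  57.1 -82.2]
```

```bash

python3 -m crank '[[-4.5,0,0,0,0,0],[-5,0,0,0,0,0],[-5,0,0,0,0,0],[-5,0,0,0,0,0],[-3.8,-1,0,0,0,0]]' >/dev/null
python3 -m crank '[[0,0,2.4,0,0,-0.006],[0,0,2.3,0,0,0],[0,0,0,0,0,0]]' 
python3 - <<'E'
from h import *
plan(SPOT+.05*N-RT@TIP,RT);snap('wrist','w12');snap('scene','s12');print(bot.observe()['joint_positions'].round(1))
E
```

```text
time_s: 14.52
position: [0.4736, -0.0794, 0.2327]
eef_rot: [[-0.221, 0.932, 0.286], [0.975, 0.211, 0.067], [0.002, 0.293, -0.956]]
wrist_force: [0.1, 0.5, -0.4]
width: 0.225
d_cm [-0.03 -0.09 -0.11] rv [-0.002 -0.002  0.001] rows 0.02
[ -16.5    1.9  111.2   10.6   52.2 -124.8]
```

View pics/w12.png

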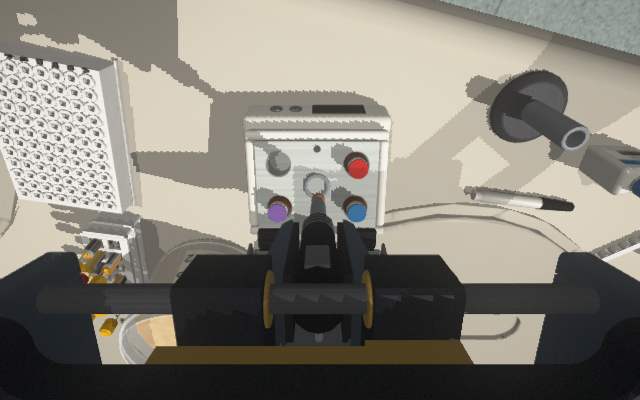

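View pics/s12.png

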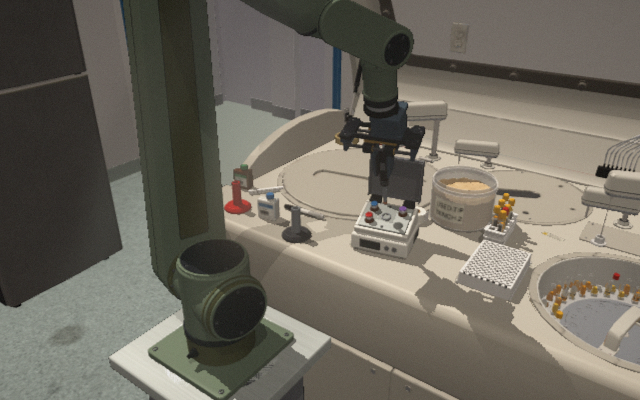

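```bash
python3 - <<'E'
from h import *
w=load('w12');o=bot.observe();R=o['eef_rot'];p=o['position']
print(proj(w,p+R@(TIP+[0,0,.0479])),proj(w,p+R@TIP),'R z',R[:,2],-N)
cv2.imwrite('pics/c12.png',cv2.resize(w['frame'][135:235,250:390],None,fx=5.7,fy=5.7,interpolation=cv2.INTER_CUBIC))
E
```

```text
[316.55384194 188.91734684] [316.55607139 203.73485745] R z [ 0.29016574  0.06543253 -0.95473684] [ 0.28826786  0.06506793 -0.95533649]
```

View pics/c12.png

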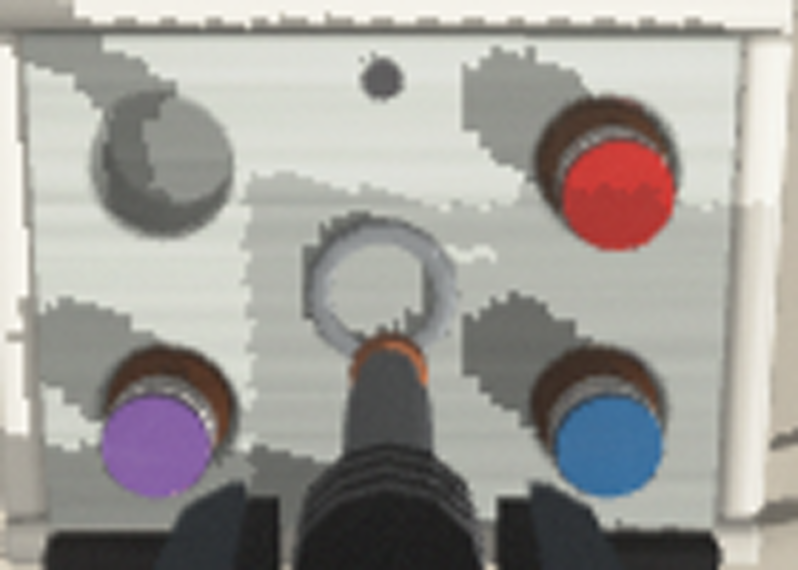

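```bash

python3 -m crank '[[-0.15,0,1.2,0,0,0],[0,0,1.2,0,0,0],[0,0,1,0,0,0],[0,0,0,0,0,0],[0,0,0,0,0,0]]' 
python3 - <<'E'
from h import *
w=snap('wrist','w13');o=bot.observe();R=o['eef_rot'];p=o['position']; print(R[:,2],-N)
print(proj(w,p+R@TIP),proj(w,p+R@(TIP+[0,0,.014])),'tip above',(p+R@TIP-SPOT)@N)
cv2.imwrite('pics/c13.png',cv2.resize(w['frame'][135:235,250:390],None,fx=5.7,fy=5.7,interpolation=cv2.INTER_CUBIC))
E
```

```text
time_s: 15.25
position: [0.4845, -0.0787, 0.2021]
eef_rot: [[-0.224, 0.93, 0.29], [0.975, 0.215, 0.065], [-0.001, 0.298, -0.955]]
wrist_force: [0.3, 0.1, -1.4]
width: 0.227
[ 0.29082227  0.06524215 -0.95455009] [ 0.28826786  0.06506793 -0.95533649]
[317.1919573  200.92377348] [317.19413581 196.19838155] tip above 0.016740257448698576
```

View pics/c13.png

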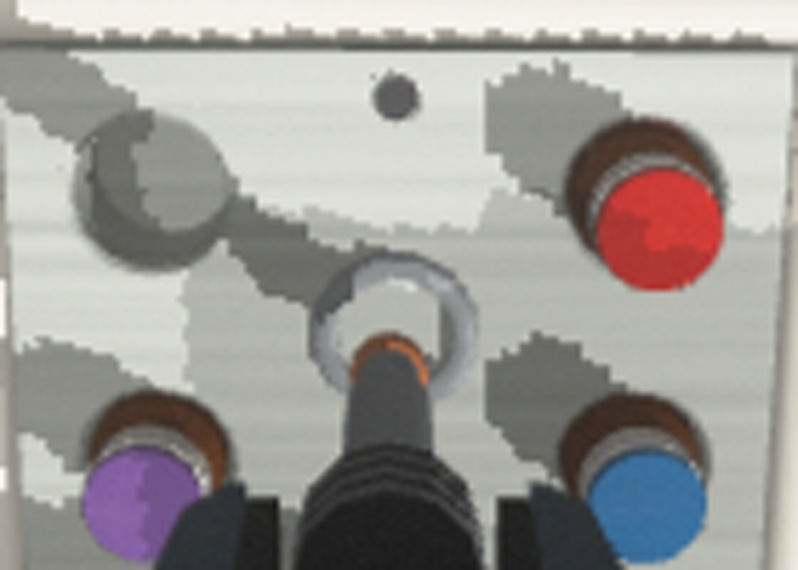

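```bash

python3 -m crank '[[0.07,-0.2,0,0,0,0],[0,0,0.6,0,0,0],[0,0,0.3,0,0,0],[0,0,0,0,0,0],[0,0,0,0,0,0]]' 
python3 - <<'E'
from h import *
w=snap('wrist','w14');o=bot.observe();R=o['eef_rot'];p=o['position']; print(R[:,2],-N)
print(proj(w,p+R@TIP),proj(w,p+R@(TIP+[0,0,.005])),'tip above',(p+R@TIP-SPOT)@N,o['wrist_force'])
cv2.imwrite('pics/c14.png',cv2.resize(w['frame'][160:230,270:370],None,fx=8,fy=8,interpolation=cv2.INTER_CUBIC))
s=snap('scene','s14');cv2.imwrite('pics/c14s.png',cv2.resize(s['frame'][130:260,340:440],None,fx=4.6,fy=4.6,interpolation=cv2.INTER_CUBIC))
E
```

```text
time_s: 15.92
position: [0.485, -0.0779, 0.1929]
eef_rot: [[-0.224, 0.93, 0.29], [0.975, 0.215, 0.065], [-0.001, 0.298, -0.955]]
wrist_force: [-0.6, 0.1, -2.0]
width: 0.226
[ 0.29034767  0.06538487 -0.95468479] [ 0.28826786  0.06506793 -0.95533649]
[317.28186523 200.75153662] [317.28214731 199.01510245] tip above 0.007541195331856877 [ 1.58287579  0.14255831 -1.17200004]
```

View pics/c14.png

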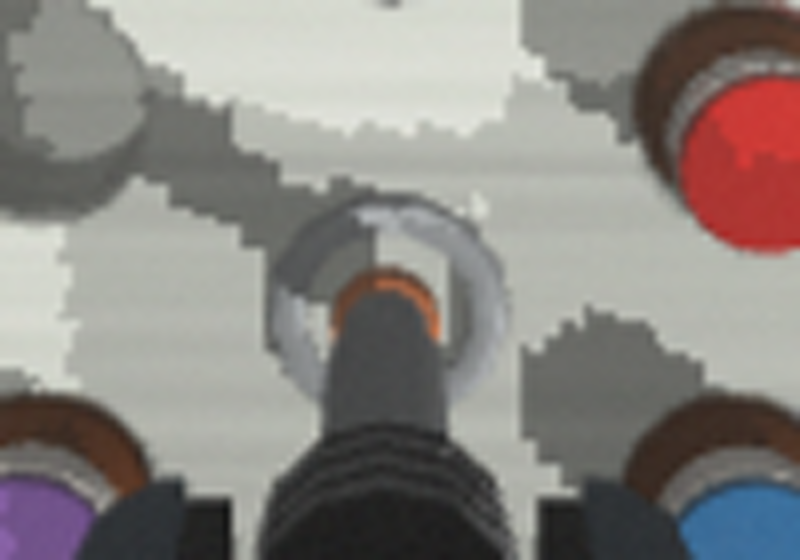

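View pics/c14s.png

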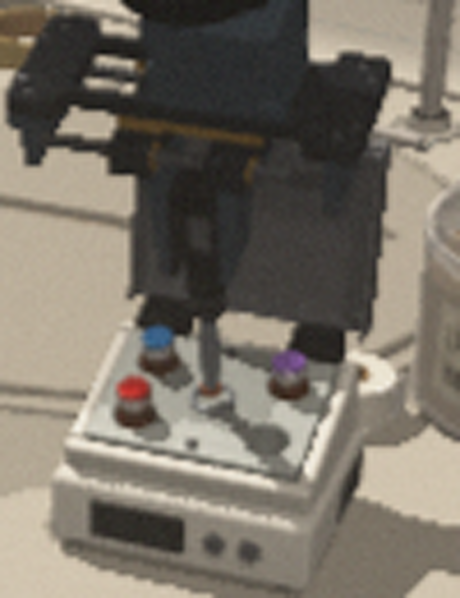

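```bash
cat >> h.py <<'E'
def fs(n=16):
    F=[];P=[]
    for i in range(n):
        bot.grab_frame('top');o=bot.observe();F.append(o['wrist_force']@N);P.append(((o['position']+o['eef_rot']@TIP)-SPOT)@N*1000)
    o=bot.observe();print('t',o['time_s'],'F.N %.2f +- %.2f'%(np.mean(F),np.std(F)/n**.5),'tip h mm %.2f sd %.2f'%(np.mean(P),np.std(P)))
E
python3 -c "
from h import *
fs()"
python3 -m crank '[[0,0,0.3,0,0,0],[0,0,0.2,0,0,0],[0,0,0,0,0,0],[0,0,0,0,0,0]]' 
python3 -c "
from h import *
fs()"
```

```text
t 16.825 F.N -0.96 +- 0.10 tip h mm 7.54 sd 0.04
time_s: 17.32
position: [0.4863, -0.0775, 0.1881]
eef_rot: [[-0.224, 0.93, 0.29], [0.975, 0.215, 0.065], [-0.001, 0.297, -0.955]]
wrist_force: [0.3, 1.1, -0.1]
width: 0.222
t 18.125 F.N -1.08 +- 0.13 tip h mm 2.54 sd 0.02
```

```bash

python3 -m crank '[[0,0,0.15,0,0,0],[0,0,0.1,0,0,0],[0,0,0,0,0,0]]' 
python3 -c "
from h import *
fs(14)"
python3 -m crank '[[0,0,0.15,0,0,0],[0,0,0.1,0,0,0],[0,0,0,0,0,0]]' 
python3 -c "
from h import *
fs(14)
w=snap('wrist','w15')
cv2.imwrite('pics/c15.png',cv2.resize(w['frame'][160:230,270:370],None,fx=8,fy=8,interpolation=cv2.INTER_CUBIC))"
```

```text
time_s: 18.5
position: [0.487, -0.0774, 0.1856]
eef_rot: [[-0.224, 0.93, 0.29], [0.975, 0.215, 0.065], [-0.001, 0.297, -0.955]]
wrist_force: [-0.1, 0.2, -1.3]
width: 0.223
t 19.2 F.N -0.93 +- 0.09 tip h mm 0.01 sd 0.03
time_s: 19.58
position: [0.4879, -0.0772, 0.1833]
eef_rot: [[-0.224, 0.93, 0.29], [0.975, 0.215, 0.065], [-0.001, 0.298, -0.955]]
wrist_force: [0.7, 0.2, 0.2]
width: 0.225
t 20.275 F.N -0.07 +- 0.14 tip h mm -2.45 sd 0.02
```

View pics/c15.png

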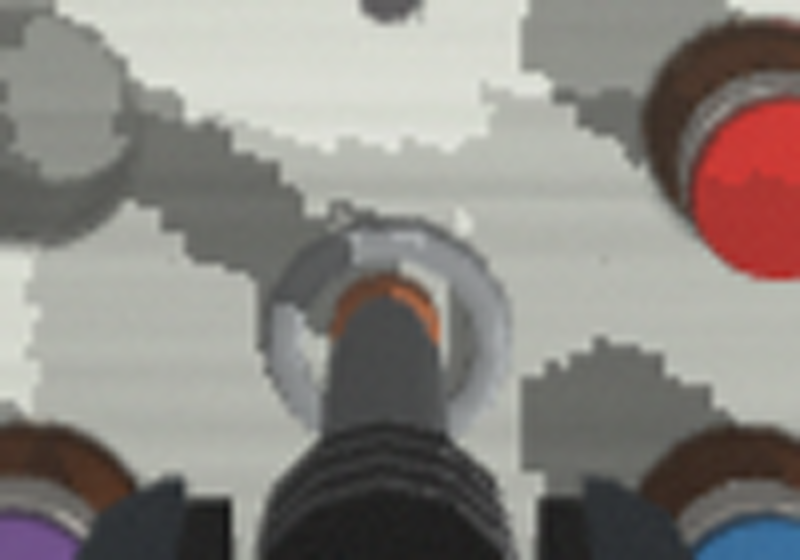

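```bash

python3 -m crank '[[0,0,0.15,0,0,0],[0,0,0.1,0,0,0],[0,0,0,0,0,0],[0,0,0,0,0,0]]' 
python3 -c "
from h import *
fs(18)
w=snap('wrist','w16');s=snap('scene','s16')
a=cv2.resize(w['frame'][160:230,270:370],None,fx=8,fy=8,interpolation=cv2.INTER_CUBIC)
cv2.imwrite('pics/c16.png',a);cv2.imwrite('pics/c16s.png',cv2.resize(s['frame'][100:260,330:450],None,fx=3.7,fy=3.7,interpolation=cv2.INTER_CUBIC))
print(np.degrees(np.arccos(-bot.observe()['eef_rot'][:,2]@N)))"
```

```text
time_s: 20.82
position: [0.4886, -0.0771, 0.181]
eef_rot: [[-0.224, 0.93, 0.29], [0.975, 0.215, 0.065], [-0.001, 0.298, -0.955]]
wrist_force: [0.0, -0.8, 1.2]
width: 0.229
t 21.725 F.N 1.04 +- 0.13 tip h mm -4.96 sd 0.02
0.1242445749106645
```

View pics/c16.png

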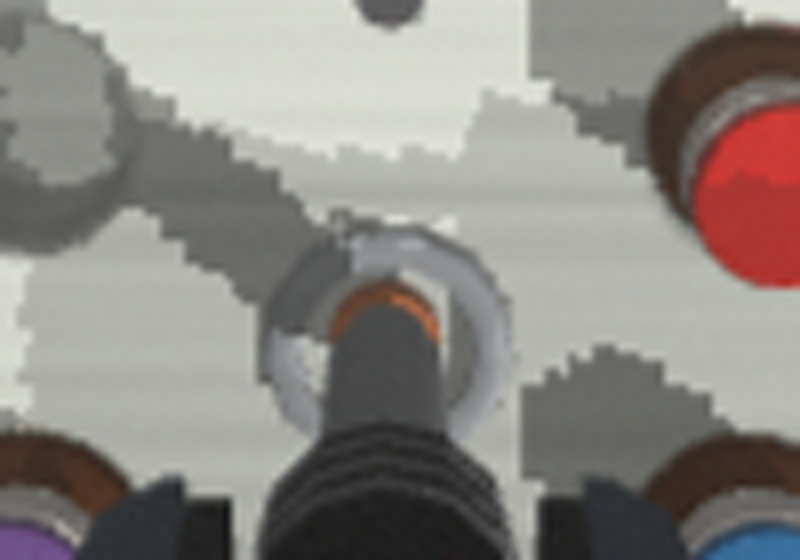

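View pics/c16s.png

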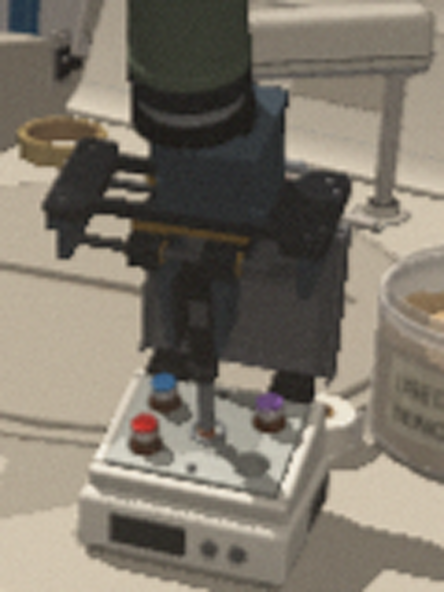

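The force rise over baseline is 2.0 N (half stroke), and the tip is centred with a visible gap to the ring. I'm handing it in.

```bash
python3 -c "
from cell import bot
print(bot.hand_in())"
```

```text
the job is handed in; nothing more can be done
None
```

The job is handed in at about 22 s of the 58 s allowed. The arm is still holding the pen pressed on the marked spot. The hand-in gives no verdict, so these are my own readings.

**What I did:** I gripped the lid bar and swung the lid round to about 1.9 rad, where it stayed by itself. I then drew the pen from the dark stand, tilted it square to the sloping face, centred it over the ring using the wrist camera, and pressed.

**Last checks:**
- **Force:** it rose about 2.0 N over the reading before contact. With the 0.4 N per mm spring, that is roughly 5 mm of tip travel, or half way.
- **Centring:** the tip is within about 1 mm of the ring's centre in the last wrist picture. A gap to the ring shows on both sides and on the robot side; the side towards the lid is hidden behind the pen.
- **Squareness:** the tool axis is 0.1° off the face normal I worked out from the cameras. I did not measure the pen's own tilt in the jaws separately.
- **Lid, vials, bottle and marker:** the lid was upright in the last scene picture, and the vials looked undisturbed. I never went near the bottle or marker, and did not check them at the end.

**Disagreement:** before the final approach, the scene camera put the ring about 7 mm from where the wrist camera did. I relied on the wrist camera because it sees the tip and the ring together.

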